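# Load the colour scanner and close its drawer

## Task

Lay the beech sample block, chips up, in the scanner's open drawer and push it snugly against both dark steel stops: one long side against the rear stop, one end against the side stop. Let go of it while the drawer is still well open; then push the drawer fully home, past its detent, so that it stays shut with the block still against both stops. Leave the other things on the table where they are.

Things in the scene. Friction and masses are not known exactly. Their poses are not given: they have to be found in the camera images.
- sample: Loose beech block 140 (its x) x 60 (its y) x 22 mm high, about 0.13 kg, five dull painted chips in a row along its upper face. Origin at the centre of its underside, z up. It starts lying chips up on the table, on the left or the right of the scanner. Either end and either long side may go to the stops.
- scanner: The scanner, fixed: a low grey box 220 wide x 250 deep x 88 mm high on the table, with a black head 50 mm high on its top from 145 mm behind the front. Origin on the table under the middle of its open front (the mouth). x points into the box (the way the drawer is pushed shut), y to the left when looking along x, z up.
- corner (a point): Point on the drawer's tray where the two stops' faces meet; moves with the drawer; axes as scanner. The dark rear stop (14 mm high) runs from here 160 mm to -y; the dark side stop (14 mm high) from here 70 mm to -x. The block is registered when its centre is 30 mm in -x and 70 mm in -y of this point, its length along y.
- tray (a point): Middle of the drawer's flat aluminium tray surface, at the inner face of the white front panel; 32 mm above the table; moves with the drawer; axes as scanner. corner is 140 mm in +x and 80 mm in +y of it. The tray is 196 mm wide, without side walls. The front panel is 216 mm wide, 15 mm thick; its top edge is 52 mm above the tray.
- pull (a point): Middle of the outer face of the steel pull lip on the drawer's front, 72 mm above the table; moves with the drawer; axes as scanner. The lip is 100 mm wide, 14 mm high and stands 12 mm out of the front panel. With the drawer home this point is 27 mm in -x of the scanner's origin.
- drawer (a joint): How far the drawer is open, m: 0 fully home, grows as it comes out. Starts 0.15 to 0.18. Slides with about 4 N of friction, so pressing the block hard against the rear stop moves the drawer. From about 14 to 6 mm before home a sprung detent resists with about 5 N more; after that it pulls the drawer home and holds it.
- bowl: Bystander: shallow glass bowl, 100 mm across, 45 mm high, origin at its foot; on the side of the scanner where the block is not.
- washbottle: Bystander: white wash bottle with a bent spout, 74 mm across, 225 mm high, origin at its foot.
- jar: Bystander: amber glass jar with white cap, 80 mm across, 95 mm high, origin at its foot.
- stretcher: Bystander: narrow brown wooden bar 200 x 35 x 16 mm, no chips, origin under its centre, x along it.
- brush: Bystander: flat paint brush 180 mm long lying on the table, about 9 mm high, origin under it 70 mm from its bristle end, x towards the bristles.
- knife: Bystander: putty knife 200 mm long with black handle lying on the table, 16 mm high, origin between handle and blade, x towards the blade.
Mind the look-alikes: they are no part of the job. Of the things that look like the sample, take the one that is farthest to the robot's right at the start.

How it is judged:
By the outcome, as a careful person would: the job done as asked, in the order asked, and still so for the second after the job is handed in, with the robot touching nothing.
It also fails if it takes over 72 s, if anything falls off the work surface, if the arm or the gripper's body presses on something with over 40 N, if the wrist force passes 120 N, or if a joint passes its speed limit or range.

## Robot

A 6-joint arm with a two-finger parallel gripper is mounted at the origin on the work surface. World frame = base frame: x ahead of the robot, y to its left, z up, the work surface at z = 0. Lengths are in m, angles in rad, forces in N, time in s.
With the tool pointing down it reaches from about 0.375 to 0.9 m from the base axis. Payload 3.1 kg.
Tool frame: the origin (TCP) lies at the very end of the fingers, on their centre line; the grasp point (between the pads) lies 19 mm behind it; z points along the fingers, y is the line along which they close (so a half turn about z gives the same grasp; the last joint's range is limited). The gripper opens to 87 mm and grips with 3 to 60 N. Pads are 19 mm wide; open, the fingers measure 117 mm over their backs; the gripper's body (75 mm by 190 mm) begins 51 mm behind the grasp point.
Start: joints at [-1.52, 0.527, 1.433, -0, 1.181, -0.178], TCP at [0.142, -0.609, 0.223] pointing down, gripper open.
Joint ranges: [-3.08, 3.08], [-0.75, 2.2], [0.22, 2.44], [-1.43, 4.57], [0, 2.65], [-2.85, 2.85]. Speed limits (rad/s): [2.79, 2.79, 3.14, 3.14, 3.14, 3.14].

## Interface

Orientations are given as a unit quaternion [x, y, z, w].
In Python, from station import env gives the robot as it stands. The module is installed in compiled form; this text tells all that it offers.
- The arm moves only by the tool move_arm, never from a script. Its argument "deltas" is a list of rows, each an object with "xyz": the shift along the tool's x, y, z in m, a list of three; "yaw": the turn about the tool's z in degrees. A call has 1 to 5 rows; each row shifts and turns the commanded pose from where the row before left it, along the tool's axes as they then stand; what a row does not reach is not made up. A row lasts 1/12 s, in which the tool goes at most 41.7 mm and 7.16 degrees, less where a joint would pass 70% of its speed; a pose out of reach is approached as far as the arm can. A call with a gripper value outside its range is refused whole. "fingers" is the opening, from 0 (shut) to 1 (fully open), set as the call begins (left out, the last holds). The fingers move at their own pace and stop on an object; the grip force is fixed at half the most. Time passes only in rows, so rows that do not move let the fingers close. It gives the time, the measured TCP pose, the force, the opening and the grip force at its end, in the units of the state.
- env.state(): the state, without advancing time (a new reading comes with each control period).
- env.camera(name): name is "scene" or "top" or "wrist"; returns the picture (420x560x3 uint8, red, green, blue); there is no depth.
- env.camera_model(name): a dict with "mtx" (3x3 intrinsics, pixels), "origin" and "rotation" of the camera in the world. Camera axes: x right, y down, z forward; pixel columns grow to the right and rows downward; lengths in m; the calibration is good to about 2 mm. A picture is of the moment at which its call begins: read the wrist's pose just before it. camera_model takes no time and is no camera call; for the wrist camera it gives the pose at the moment of the call.
- env.finish_job(): hands the job in; it is judged then, once.
The state is a dict: "clock": time; "qpos": joint angles; "joint_velocities": joint speeds; "tau": joint torques, N m; "eef_pos": TCP position; "orientation": TCP orientation; "force": force on the tool from outside, world axes, zero at the start; "ft_torque": the same for the moment, N m; "gripper_width": finger opening in m; "finger_force": force on a finger pad.
Only numpy, scipy, OpenCV 4.12 (cv2) and the standard library are available. Lean on these libraries where they do the work, as an engineer would, in place of code of your own. Each camera call takes 0.05 s, during which the arm holds its last target. There are 200 camera calls.

## Working session

There is one attempt and no reset: what is moved stays moved. The work goes in short steps, Python scripts to look and compute and a tool call to move; the robot and the scene stay as the last step left them, time stands still between calls to the robot, and variables do not carry over. Pictures are saved under pics/ and viewed, at most 12 in all, crops included, and the job is handed in when it is done.

Besides the shell and the picture viewer there is one more tool, called after "Request:" by a JSON object that holds its "api" and its "payload", one argument or row to a line. move_arm: Moves the arm, as the interface text tells. Its arguments: {"type":"object","properties":{"deltas":{"type":"array"},"fingers":{"type":"number"}},"required":["deltas"]}

```bash
mkdir -p pics; python3 - <<'E'
from station import env
import cv2
for n in ("top","scene"):
    cv2.imwrite(f"pics/{n}0.png",env.camera(n)[:,:,::-1]); m=env.camera_model(n); print(n,m)
s=env.state(); print(s)
E
```

```text
top {'mtx': array([[413.37780957,   0.        , 278.05230368],
       [  0.        , 413.37780957, 207.32734064],
       [  0.        ,   0.        ,   1.        ]]), 'origin': array([0.3664052 , 0.01090866, 1.02012806]), 'rotation': array([ 0.71353237, -0.69418447,  0.06876374, -0.06519989])}
scene {'mtx': array([[402.86556712,   0.        , 289.38949714],
       [  0.        , 402.86556712, 210.72025296],
       [  0.        ,   0.        ,   1.        ]]), 'origin': array([1.1810015 , 0.14082795, 0.97506412]), 'rotation': array([ 0.59827312,  0.74272724, -0.23208507, -0.19121205])}
{'clock': 0.1, 'qpos': array([-1.51950413e+00,  5.28366072e-01,  1.43377370e+00, -1.84328713e-06,
        1.18139039e+00, -1.78515557e-01]), 'joint_velocities': array([-0.00064684, -0.0036105 , -0.00245567, -0.00024072,  0.00080987,
        0.00214826]), 'tau': array([-5.62209825e-04, -4.40985811e+01, -1.77150840e+01,  6.34516636e-02,
        5.33858326e-02, -4.16345631e-05]), 'eef_pos': array([ 0.14235349, -0.60789874,  0.22167401]), 'orientation': array([ 9.93405303e-01,  1.14651494e-01,  6.07320160e-05, -9.66850086e-04]), 'force': array([-0.42504959, -1.0001207 , -0.27724637]), 'ft_torque': array([ 0.01848661, -0.00444925,  0.00186135]), 'finger_force': 0.0, 'gripper_width': 0.08698822669003825}
```

View pics/top0.png

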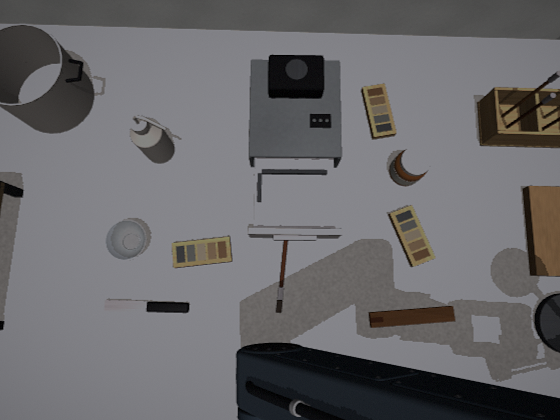

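View pics/scene0.png

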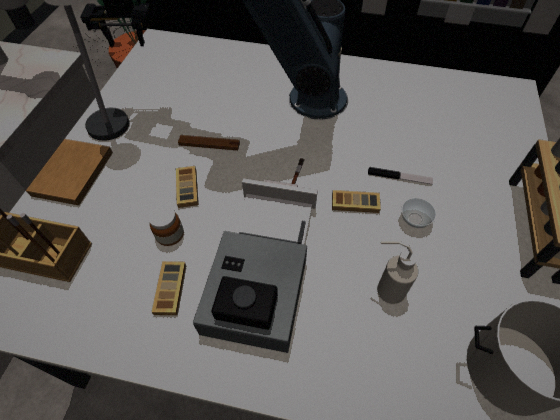

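The top view shows three chip blocks at about (379,110), (411,235) and (202,251). The drawer tray lies between rows 170 and 230, its stops meet at about (259,172), and the white panel top is at row 231.

```bash
cat > h.py <<'E'
import numpy as np, cv2
from scipy.spatial.transform import Rotation as R
def cast(m,px,z):
    px=np.atleast_2d(np.array(px,float)); d=np.c_[px,np.ones(len(px))]@np.linalg.inv(m["mtx"]).T
    d=d@R.from_quat(m["rotation"]).as_matrix().T if np.size(m["rotation"])==4 else d@np.array(m["rotation"]).T
    o=np.array(m["origin"]); return (o+d*((z-o[2])/d[:,2])[:,None])[:,:2]
def blocks(img,lo=(12,70,60),hi=(30,255,255)):
    hsv=cv2.cvtColor(img,cv2.COLOR_RGB2HSV); k=cv2.inRange(hsv,lo,hi)
    k=cv2.morphologyEx(k,cv2.MORPH_CLOSE,np.ones((9,9)))
    return [c for c in cv2.findContours(k,cv2.RETR_EXTERNAL,cv2.CHAIN_APPROX_NONE)[0] if cv2.contourArea(c)>400]
def rect(m,c,z):
    r=cv2.minAreaRect((cast(m,c[:,0,:],z)*1000).astype(np.float32))
    (x,y),(a,b),t=r
    if a<b: a,b,t=b,a,t+90
    return np.round([x,y,a,b,(t+90)%180-90],1)
E
python3 - <<'E'
from h import *
from station import env
img=cv2.imread("pics/top0.png")[:,:,::-1].copy(); m=env.camera_model("top")
for c in blocks(img): print(c[:,0].mean(0).round(), rect(m,c,.022))
# scanner box top edges left/right, stops, panel: pixel guesses
g=img.copy(); cv2.imwrite("pics/top_crop.png",cv2.resize(img[40:270,230:450,::-1],None,fx=2.6,fy=2.6,interpolation=cv2.INTER_CUBIC))
w=env.camera("wrist"); cv2.imwrite("pics/w0.png",w[:,:,::-1])
mm=env.camera_model("wrist"); print(mm["origin"],mm["rotation"])
E
```

```text
[412. 317.] [ 306.  -313.6  194.4   33.7  -84. ]
[201. 252.] [444.4 189.9 139.6  60.  -82. ]
[412. 235.] [ 498.8 -318.6  138.5   59.8   22.4]
[546. 229.] [ 5.214e+02 -6.524e+02  2.202e+02  7.750e+01  1.000e-01]
[530. 109.] [ 831.  -632.   171.7  127.9   90. ]
[379. 111.] [ 819.8 -244.6  143.7   59.8   11.4]
[ 0.21915072 -0.59107055  0.38387868] [ 0.77570454 -0.61440937 -0.0907144   0.11204681]
```

View pics/top_crop.png

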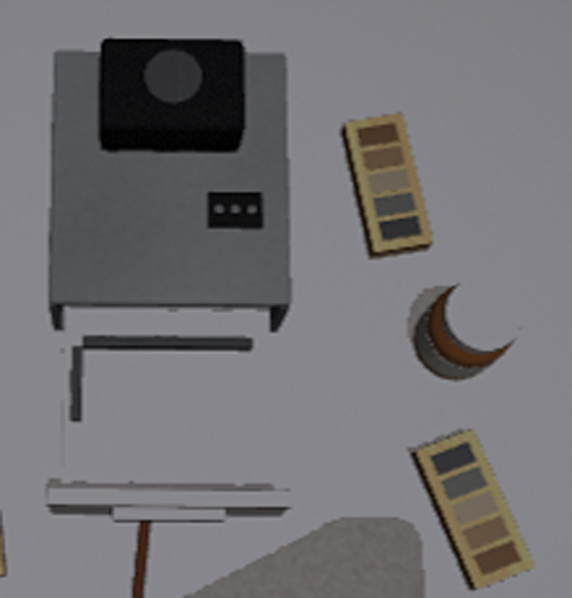

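The crop shows the rear stop from crop (83,345) to (252,345), the side stop at cols 70–82 and rows 347–420, and the panel at rows 485–510. The sample is the lower right block, since it has the smallest y (-319 mm).

```bash
python3 - <<'E'
from h import *
from station import env
m=env.camera_model("top")
P=lambda a,z:(cast(m,np.array(a)/2.6+[230,40],z)*1000).round(1).tolist()
print("rear stop bottom edge",P([[83,350],[252,350]],.032),"top front",P([[83,348],[252,348]],.046),"top back",P([[83,337],[252,337]],.046))
print("side stop",P([[82,350],[80,420]],.046),P([[70,347],[70,420]],.046))
print("box top",P([[55,51],[287,55],[52,304],[290,304]],.088))
print("panel top outer", P([[47,489],[290,489],[47,508],[290,508]],.084))
print("lip", P([[113,519],[224,519]],.072))
img=cv2.imread("pics/top0.png",0)
s=img[160:200,262:325:8]; print(s[:,::2].T.tolist()[:3])
print(img[182:198:5,250:270].tolist())
m2=env.camera_model("scene")
print(cast(m2,[[303,243]],.046)) 
E
```

```text
rear stop bottom edge [[637.4, 50.5], [642.0, -110.2]] top front [[635.5, 50.0], [640.0, -108.5]] top back [[646.2, 50.4], [650.8, -108.4]]
side stop [[633.5, 50.9], [566.5, 50.4]] [[636.1, 62.2], [566.3, 59.7]]
box top [[914.1, 84.8], [916.8, -135.3], [664.2, 77.7], [670.5, -137.6]]
panel top outer [[496.1, 75.7], [502.0, -137.8], [479.3, 75.0], [485.2, -137.8]]
lip [[472.6, 17.1], [475.3, -81.2]]
[[135, 134, 135, 135, 134, 134, 135, 135, 129, 73, 46, 51, 50, 28, 85, 125, 122, 121, 121, 122, 121, 121, 120, 119, 123, 139, 138, 138, 139, 138, 139, 140, 139, 138, 139, 138, 139, 138, 138, 139], [135, 135, 135, 134, 135, 133, 134, 136, 133, 82, 44, 50, 52, 16, 69, 140, 135, 135, 135, 134, 134, 135, 135, 135, 134, 135, 133, 135, 134, 135, 134, 135, 135, 134, 134, 135, 135, 134, 134, 134], [137, 134, 134, 134, 134, 133, 134, 136, 132, 78, 44, 49, 47, 19, 69, 141, 135, 134, 134, 134, 135, 135, 134, 135, 135, 136, 134, 135, 135, 135, 135, 135, 135, 134, 134, 134, 134, 134, 135, 134]]
[[134, 134, 133, 134, 136, 137, 121, 78, 49, 49, 54, 83, 120, 137, 133, 135, 134, 134, 135, 133], [134, 134, 135, 134, 136, 137, 114, 62, 52, 49, 50, 102, 138, 134, 135, 135, 135, 134, 134, 134], [134, 135, 134, 135, 135, 136, 126, 86, 48, 49, 41, 98, 139, 135, 134, 134, 134, 134, 134, 135], [134, 134, 136, 125, 124, 139, 115, 61, 48, 49, 40, 97, 138, 135, 134, 134, 134, 135, 134, 134]]
[[0.6387785  0.06692319]]
```

Request:
{"api": "move_arm", "payload": {
  "deltas": [
    {"xyz": [0.0345, -0.0167, 0]},
    {"xyz": [0.0345, -0.0167, 0]},
    {"xyz": [0.0345, -0.0167, 0]},
    {"xyz": [0.0345, -0.0167, 0]},
    {"xyz": [0.0345, -0.0167, 0]}
  ]
}}

```text
invalid input at $.deltas[0]: expected keys xyz, yaw
```

Request:
{"api": "move_arm", "payload": {
  "deltas": [
    {"xyz": [0.0345, -0.0167, 0]},
    {"xyz": [0.0345, -0.0167, 0]},
    {"xyz": [0.0345, -0.0167, 0]},
    {"xyz": [0.0345, -0.0167, 0]},
    {"xyz": [0.0345, -0.0167, 0]}
  ]
}}

```text
invalid input at $.deltas[0]: expected keys xyz, yaw
```

Request:
{"api": "move_arm", "payload": {
  "deltas": [
    {"xyz": [0.0345, -0.0167, 0]},
    {"xyz": [0.0345, -0.0167, 0]},
    {"xyz": [0, 0, 0], "yaw": -4.6},
    {"xyz": [0, 0, 0], "yaw": -4.6},
    {"xyz": [0, 0, 0]}
  ]
}}

```text
invalid input at $.deltas[0]: expected keys xyz, yaw
```

```bash
cat >> h.py <<'E'
def pose(s):
    M=R.from_quat(s["orientation"]).as_matrix(); a=np.degrees(np.arctan2(M[1,0],M[0,0])); return np.r_[np.array(s["eef_pos"])*1000,a]
def delta(s,x,y,z,a):
    "shift in tool axes (mm), to be made before yaw (deg)"
    p=pose(s); t=np.radians(p[3]); d=np.array([x,y,z])-p[:3]
    return np.round([d[0]*np.cos(t)+d[1]*np.sin(t), d[0]*np.sin(t)-d[1]*np.cos(t), -d[2], p[3]-a],1)
E
python3 - <<'E'
from h import *
from station import env
s=env.state(); m=env.camera_model("wrist"); w=env.camera("wrist"); cv2.imwrite("pics/w1.png",w[:,:,::-1])
print(pose(s),s["force"],s["clock"])
for c in blocks(w): print(c[:,0].min(0),c[:,0].max(0),rect(m,c,.022))
E
```

```text
[ 142.34107224 -608.0149069   221.79316279   13.16402895] [-0.26400439 -0.49696145 -0.32018347] 0.15
```

View pics/w1.png

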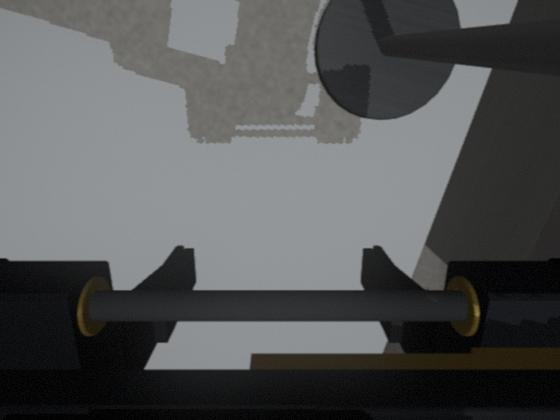

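The calls were refused because every row needs a yaw. The wrist picture shows a lamp base at (388,55) ahead and to the right, so I go left first.

Request:
{"api": "move_arm", "payload": {
  "deltas": [
    {"xyz": [0.0282, -0.0258, 0], "yaw": 0},
    {"xyz": [0.0282, -0.0258, 0], "yaw": 0},
    {"xyz": [0.0282, -0.0258, 0], "yaw": 0},
    {"xyz": [0.0282, -0.0258, 0], "yaw": 0},
    {"xyz": [0.0282, -0.0258, 0], "yaw": 0}
  ]
}}

```text
clock: 0.62
eef_pos: [0.2509, -0.4492, 0.2224]
orientation: [0.993, 0.114, 0.0, -0.0]
force: [0.0, 0.1, 0.8]
gripper_width: 0.087
finger_force: 0.0
```

Request:
{"api": "move_arm", "payload": {
  "deltas": [
    {"xyz": [0.0389, -0.0101, 0], "yaw": 0},
    {"xyz": [0.0389, -0.0101, 0], "yaw": 0},
    {"xyz": [0.0389, -0.0101, 0], "yaw": 0},
    {"xyz": [0.0389, -0.0101, 0], "yaw": 0},
    {"xyz": [0.0389, -0.0101, 0], "yaw": 0}
  ]
}}

```text
clock: 1.03
eef_pos: [0.4297, -0.356, 0.2226]
orientation: [0.993, 0.115, -0.0, 0.0]
force: [0.6, -0.9, -0.2]
gripper_width: 0.0874
finger_force: 0.0
```

Request:
{"api": "move_arm", "payload": {
  "deltas": [
    {"xyz": [0.0389, -0.0101, 0], "yaw": 0},
    {"xyz": [0.0389, -0.0101, 0], "yaw": 0},
    {"xyz": [0, 0, 0], "yaw": -4.6},
    {"xyz": [0, 0, 0], "yaw": -4.6},
    {"xyz": [0, 0, 0], "yaw": 0}
  ]
}}

```text
clock: 1.45
eef_pos: [0.5, -0.3189, 0.2222]
orientation: [0.981, 0.196, -0.0, -0.0]
force: [0.4, 0.3, -1.0]
gripper_width: 0.0869
finger_force: 0.0
```

```bash

python3 - <<'E'
from h import *
from station import env
s=env.state(); m=env.camera_model("wrist"); w=env.camera("wrist"); cv2.imwrite("pics/w1.png",w[:,:,::-1])
print(pose(s),s["force"],s["clock"])
for c in blocks(w): print(c[:,0].min(0),c[:,0].max(0),rect(m,c,.022))
E
```

```text
[ 500.00383215 -318.8828785   222.15844361   22.57074902] [ 0.35911753  0.25746773 -0.98648844] 1.45
[177 321] [295 354] [ 308.3 -341.3  143.    45.7  -84.3]
[523 207] [559 260] [ 557.9 -618.6   63.2   40.6   35.9]
[251 119] [307 244] [ 499.2 -320.2  138.6   58.7   22.3]
[298   0] [378  64] [ 650.  -311.    85.5   38.5   85.4]
```

View pics/w1.png

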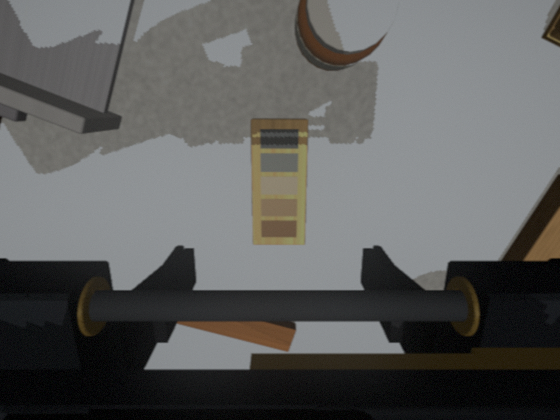

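The block lies squarely between the fingers, at cols 251–307 and rows 119–244. The jar is well ahead at (340,40). Now I descend and grip.

Request:
{"api": "move_arm", "payload": {
  "deltas": [
    {"xyz": [-0.0012, 0.0007, 0.036], "yaw": 0.3},
    {"xyz": [0, 0, 0.036], "yaw": 0},
    {"xyz": [0, 0, 0.036], "yaw": 0},
    {"xyz": [0, 0, 0.036], "yaw": 0},
    {"xyz": [0, 0, 0.036], "yaw": 0}
  ]
}}

```text
clock: 1.92
eef_pos: [0.498, -0.3217, 0.0414]
orientation: [0.982, 0.19, 0.0, 0.0]
force: [0.5, -0.8, 0.2]
gripper_width: 0.0872
finger_force: 0.0
```

Request:
{"api": "move_arm", "payload": {
  "deltas": [
    {"xyz": [0, 0, 0.025], "yaw": 0},
    {"xyz": [0, 0, 0.012], "yaw": 0},
    {"xyz": [0, 0, 0], "yaw": 0}
  ]
}}

```text
clock: 2.17
eef_pos: [0.4969, -0.3205, 0.003]
orientation: [0.982, 0.19, -0.001, -0.002]
force: [1.2, 0.3, -0.5]
gripper_width: 0.0869
finger_force: 0.0
```

Request:
{"api": "move_arm", "payload": {
  "deltas": [
    {"xyz": [0, 0, 0], "yaw": 0},
    {"xyz": [0, 0, 0], "yaw": 0},
    {"xyz": [0, 0, 0], "yaw": 0},
    {"xyz": [0, 0, 0], "yaw": 0},
    {"xyz": [0, 0, 0], "yaw": 0}
  ],
  "fingers": 0.3
}}

```text
clock: 2.58
eef_pos: [0.4991, -0.3215, 0.007]
orientation: [0.982, 0.191, 0.001, 0.001]
force: [-0.6, 2.0, 0.8]
gripper_width: 0.0615
finger_force: 0.5
```

Request:
{"api": "move_arm", "payload": {
  "deltas": [
    {"xyz": [0, 0, 0], "yaw": 0},
    {"xyz": [0, 0, 0], "yaw": 0},
    {"xyz": [0, 0, -0.01], "yaw": 0},
    {"xyz": [0, 0, -0.02], "yaw": 0},
    {"xyz": [0, 0, -0.03], "yaw": 0}
  ]
}}

```text
clock: 3.0
eef_pos: [0.4968, -0.3195, 0.0642]
orientation: [0.982, 0.191, -0.002, -0.002]
force: [0.8, -0.5, -1.3]
gripper_width: 0.0599
finger_force: 30.0
```

Request:
{"api": "move_arm", "payload": {
  "deltas": [
    {"xyz": [0, 0, -0.03], "yaw": 0},
    {"xyz": [0, 0, -0.03], "yaw": 0},
    {"xyz": [0, 0, -0.03], "yaw": 0},
    {"xyz": [0, 0, 0], "yaw": 0},
    {"xyz": [0, 0, 0], "yaw": 0}
  ]
}}

```text
clock: 3.42
eef_pos: [0.4994, -0.3218, 0.1579]
orientation: [0.982, 0.191, 0.001, 0.002]
force: [0.2, 1.4, -1.3]
gripper_width: 0.0596
finger_force: 30.0
```

The block is held (width 60 mm, 30 N).

Request:
{"api": "move_arm", "payload": {
  "deltas": [
    {"xyz": [0.0229, -0.0296, 0], "yaw": 0},
    {"xyz": [0.0229, -0.0296, 0], "yaw": 0},
    {"xyz": [0.0229, -0.0296, 0], "yaw": 0},
    {"xyz": [0.0229, -0.0296, 0], "yaw": 0},
    {"xyz": [0.0229, -0.0296, 0], "yaw": 0}
  ]
}}

```text
clock: 3.83
eef_pos: [0.5476, -0.1387, 0.1536]
orientation: [0.982, 0.191, -0.002, -0.001]
force: [0.5, -0.3, -0.8]
gripper_width: 0.0594
finger_force: 30.0
```

Request:
{"api": "move_arm", "payload": {
  "deltas": [
    {"xyz": [0.0229, -0.0296, 0], "yaw": 0},
    {"xyz": [0.0229, -0.0296, 0], "yaw": 0},
    {"xyz": [0.0229, -0.0296, 0], "yaw": 0},
    {"xyz": [0, 0, 0], "yaw": -5.5},
    {"xyz": [0, 0, 0], "yaw": -7}
  ]
}}

```text
clock: 4.25
eef_pos: [0.578, -0.0296, 0.1535]
orientation: [0.953, 0.302, -0.002, -0.001]
force: [0.6, -0.7, -1.1]
gripper_width: 0.0594
finger_force: 30.0
```

Request:
{"api": "move_arm", "payload": {
  "deltas": [
    {"xyz": [0, 0, 0], "yaw": -7},
    {"xyz": [0, 0, 0], "yaw": -7},
    {"xyz": [0, 0, 0], "yaw": -7},
    {"xyz": [0, 0, 0], "yaw": -7},
    {"xyz": [0, 0, 0], "yaw": -7}
  ]
}}

```text
clock: 4.67
eef_pos: [0.5776, -0.0323, 0.1534]
orientation: [0.82, 0.573, -0.002, -0.002]
force: [-0.4, -0.1, -1.4]
gripper_width: 0.0596
finger_force: 30.0
```

Request:
{"api": "move_arm", "payload": {
  "deltas": [
    {"xyz": [0, 0, 0], "yaw": -7},
    {"xyz": [0, 0, 0], "yaw": -7},
    {"xyz": [0, 0, 0], "yaw": -7},
    {"xyz": [0, 0, 0], "yaw": 0},
    {"xyz": [0, 0, 0], "yaw": 0}
  ]
}}

```text
clock: 5.08
eef_pos: [0.5781, -0.0325, 0.154]
orientation: [0.705, 0.709, -0.001, -0.001]
force: [-0.1, -0.2, -1.4]
gripper_width: 0.0596
finger_force: 30.0
```

```bash

python3 - <<'E'
from h import *
from station import env
s=env.state(); m=env.camera_model("wrist"); w=env.camera("wrist"); cv2.imwrite("pics/w2.png",w[:,:,::-1])
print(pose(s),s["force"],s["clock"])
print(m["origin"],delta(s,579.3,-33.2,158,91.6))
E
```

```text
[578.09370385 -32.48675599 154.00341126  90.38050613] [-0.12903843 -0.23371941 -1.37196301] 5.0833
[0.57830746 0.04530279 0.31613813] [-0.7  1.2 -4.  -1.2]
```

View pics/w2.png

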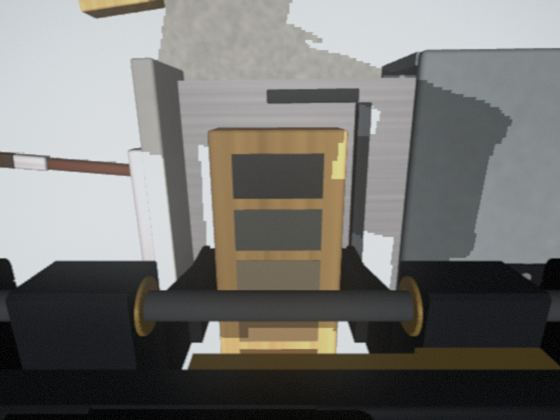

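The view shows the held block, the side stop at cols 267–358 and rows 90–103, and the rear stop at cols 357–370. The corner is near (357,103).

```bash

python3 - <<'E'
from h import *
from station import env
m=env.camera_model("wrist"); g=cv2.imread("pics/w2.png",0)
print(g[82:110,280:350:30].T.tolist()); print(g[115:130:5,346:376].tolist()); print(g[200:221:10,340:376].tolist())
for z in (.032,.046): print(z,(cast(m,[[357,103],[268,103],[357,240],[350,240]],z)*1000).round(1).tolist())
print((cast(m,[[213,130],[345,130],[222,235],[338,235]],.022+.154-.005)*1000).round(1).tolist())
E
```

```text
[[171, 173, 173, 175, 175, 172, 162, 106, 76, 72, 76, 74, 74, 73, 73, 69, 72, 71, 71, 70, 75, 111, 157, 167, 168, 167, 164, 166], [170, 174, 172, 173, 173, 173, 160, 100, 74, 73, 75, 74, 72, 71, 70, 72, 72, 72, 70, 69, 86, 143, 165, 166, 166, 165, 163, 164], [168, 171, 170, 172, 171, 162, 116, 78, 72, 73, 72, 73, 73, 70, 72, 69, 71, 69, 69, 66, 97, 151, 163, 164, 164, 163, 163, 166]]
[[160, 161, 161, 160, 161, 161, 161, 155, 127, 75, 48, 45, 61, 83, 96, 96, 93, 94, 95, 92, 92, 93, 94, 94, 121, 178, 214, 220, 220, 219], [170, 169, 167, 168, 170, 168, 169, 164, 125, 69, 45, 52, 75, 88, 94, 96, 95, 97, 95, 93, 91, 95, 91, 96, 134, 185, 217, 219, 220, 219], [164, 163, 164, 164, 164, 162, 162, 148, 108, 63, 45, 57, 77, 92, 96, 94, 92, 91, 93, 90, 94, 92, 92, 99, 140, 191, 217, 221, 220, 217]]
[[135, 132, 125, 120, 136, 150, 155, 154, 155, 148, 115, 64, 42, 46, 54, 62, 65, 66, 62, 63, 65, 64, 64, 63, 72, 106, 139, 151, 152, 153, 153, 153, 154, 153, 152, 151], [133, 127, 117, 114, 134, 149, 151, 153, 147, 125, 85, 50, 45, 51, 63, 65, 63, 63, 67, 62, 64, 62, 64, 66, 85, 126, 148, 152, 153, 151, 152, 151, 151, 153, 152, 151], [132, 123, 123, 137, 150, 150, 152, 153, 146, 115, 63, 42, 46, 59, 65, 66, 65, 64, 63, 64, 63, 66, 60, 77, 118, 146, 153, 151, 152, 151, 153, 150, 151, 151, 151, 151]]
0.032 [[640.8, 50.2], [569.8, 49.6], [649.4, -66.9], [643.1, -66.9]]
0.046 [[637.7, 49.9], [570.2, 49.4], [645.9, -61.4], [640.0, -61.4]]
[[551.0, 36.6], [606.1, 37.0], [553.0, -10.2], [605.9, -9.7]]
```

Gaps are about 30 mm at the rear and 13 mm at the side, which leaves room for the rear finger. Now I lower and open the fingers slightly.

Request:
{"api": "move_arm", "payload": {
  "deltas": [
    {"xyz": [0, 0, 0.035], "yaw": -1.2},
    {"xyz": [0, 0, 0.035], "yaw": 0},
    {"xyz": [0, 0, 0.025], "yaw": 0},
    {"xyz": [0, 0, 0.015], "yaw": 0},
    {"xyz": [0, 0, 0], "yaw": 0}
  ]
}}

```text
clock: 5.55
eef_pos: [0.5762, -0.0321, 0.0416]
orientation: [0.697, 0.717, -0.002, -0.004]
force: [-1.3, 0.8, -1.6]
gripper_width: 0.0598
finger_force: 30.0
```

Request:
{"api": "move_arm", "payload": {
  "deltas": [
    {"xyz": [0, 0, 0.003], "yaw": 0},
    {"xyz": [0, 0, 0.002], "yaw": 0},
    {"xyz": [0, 0, 0], "yaw": 0}
  ]
}}

```text
clock: 5.8
eef_pos: [0.5801, -0.033, 0.0414]
orientation: [0.696, 0.718, 0.0, 0.001]
force: [-0.7, 0.1, -0.1]
gripper_width: 0.06
finger_force: 30.0
```

Request:
{"api": "move_arm", "payload": {
  "deltas": [
    {"xyz": [0, 0, 0], "yaw": 0},
    {"xyz": [0, 0, 0], "yaw": 0},
    {"xyz": [0, 0, 0], "yaw": 0}
  ],
  "fingers": 0.8
}}

```text
clock: 6.05
eef_pos: [0.58, -0.0329, 0.0416]
orientation: [0.696, 0.718, 0.001, 0.001]
force: [0.3, 0.2, -0.2]
gripper_width: 0.0686
finger_force: 0.0
```

Request:
{"api": "move_arm", "payload": {
  "deltas": [
    {"xyz": [0, 0, -0.02], "yaw": 0},
    {"xyz": [0, 0, -0.03], "yaw": 0},
    {"xyz": [0, 0, -0.03], "yaw": 0},
    {"xyz": [0, 0, -0.03], "yaw": 0},
    {"xyz": [0, 0, 0], "yaw": 0}
  ]
}}

```text
clock: 6.47
eef_pos: [0.5835, -0.0336, 0.1571]
orientation: [0.696, 0.718, 0.003, 0.006]
force: [1.0, -0.3, 0.6]
gripper_width: 0.0696
finger_force: 0.0
```

```bash

python3 - <<'E'
from h import *
from station import env
s=env.state(); m=env.camera_model("top"); w=env.camera("top"); cv2.imwrite("pics/t3.png",w[:,:,::-1])
print(pose(s),s["force"],s["clock"],s["gripper_width"])
m=env.camera_model("wrist"); w=env.camera("wrist"); cv2.imwrite("pics/w3.png",w[:,:,::-1])
for c in blocks(w): print(c[:,0].min(0),c[:,0].max(0),rect(m,c,.054))
E
```

```text
[583.5267164  -33.63630786 157.08893018  91.77100211] [ 0.9800023  -0.31859987  0.58830785] 6.4667 0.06963648813562504
[212 349] [538 368] [ 678.6 -176.1  305.1   20.9    1.8]
[113 277] [138 335] [ 450.2 -126.1   60.2   16.9   72.5]
[235 119] [312 285] [580.2 -32.4 138.6  58.8 -87.9]
```

View pics/w3.png

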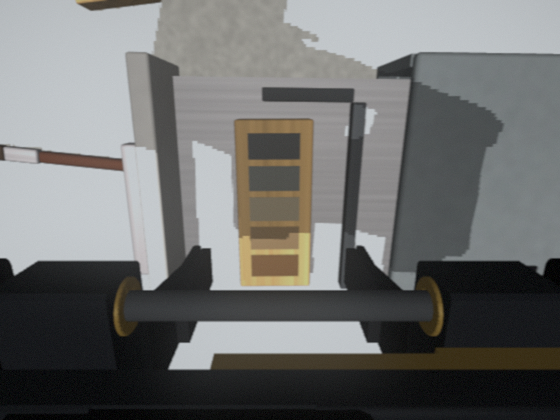

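The block lies chips up at (580,-32), angle about 92°, and the gaps are as planned. With closed fingers I push it to the rear stop.

Request:
{"api": "move_arm", "payload": {
  "deltas": [
    {"xyz": [0, -0.027, 0], "yaw": 0},
    {"xyz": [0, -0.027, 0], "yaw": 0},
    {"xyz": [0, 0, 0], "yaw": 0},
    {"xyz": [0, 0, 0], "yaw": 0},
    {"xyz": [0, 0, 0], "yaw": 0}
  ],
  "fingers": 0
}}

```text
clock: 6.98
eef_pos: [0.5255, -0.0345, 0.1499]
orientation: [0.696, 0.718, -0.0, -0.0]
force: [0.2, -0.4, 0.1]
gripper_width: 0.0442
finger_force: 0.0
```

Request:
{"api": "move_arm", "payload": {
  "deltas": [
    {"xyz": [0, 0, 0], "yaw": 0},
    {"xyz": [0, 0, 0], "yaw": 0},
    {"xyz": [0, 0, 0.03], "yaw": 0},
    {"xyz": [0, 0, 0.02], "yaw": 0},
    {"xyz": [0, 0, 0], "yaw": 0}
  ]
}}

```text
clock: 7.4
eef_pos: [0.5234, -0.0339, 0.0973]
orientation: [0.696, 0.718, -0.002, -0.003]
force: [0.3, 0.9, -0.4]
gripper_width: 0.0109
finger_force: 0.0
```

Request:
{"api": "move_arm", "payload": {
  "deltas": [
    {"xyz": [0, 0, 0], "yaw": 0},
    {"xyz": [0, 0, 0], "yaw": 0},
    {"xyz": [0, 0, 0.025], "yaw": 0},
    {"xyz": [0, 0, 0.02], "yaw": 0},
    {"xyz": [0, 0, 0.015], "yaw": 0}
  ]
}}

```text
clock: 7.82
eef_pos: [0.5266, -0.0347, 0.041]
orientation: [0.696, 0.718, 0.001, 0.001]
force: [-0.5, -0.6, -0.3]
gripper_width: 0.0004
finger_force: 0.0
```

Request:
{"api": "move_arm", "payload": {
  "deltas": [
    {"xyz": [0, 0.004, 0], "yaw": 0},
    {"xyz": [0, 0.004, 0], "yaw": 0},
    {"xyz": [0, 0.004, 0], "yaw": 0},
    {"xyz": [0, 0.004, 0], "yaw": 0},
    {"xyz": [0, 0.004, 0], "yaw": 0}
  ]
}}

```text
clock: 8.23
eef_pos: [0.5464, -0.034, 0.0419]
orientation: [0.696, 0.718, 0.0, 0.001]
force: [-0.8, -1.0, -0.4]
gripper_width: 0.0004
finger_force: 0.5
```

Request:
{"api": "move_arm", "payload": {
  "deltas": [
    {"xyz": [0, 0.003, 0], "yaw": 0},
    {"xyz": [0, 0.003, 0], "yaw": 0},
    {"xyz": [0, 0.002, 0], "yaw": 0},
    {"xyz": [0, 0.002, 0], "yaw": 0},
    {"xyz": [0, 0, 0], "yaw": 0}
  ]
}}

```text
clock: 8.65
eef_pos: [0.5559, -0.0335, 0.0406]
orientation: [0.696, 0.718, 0.0, 0.0]
force: [0.4, -0.4, -0.5]
gripper_width: 0.0005
finger_force: 0.0
```

```bash

python3 - <<'E'
from h import *
from station import env
s=env.state(); m=env.camera_model("top"); w=env.camera("top"); cv2.imwrite("pics/t4.png",w[:,:,::-1])
print(pose(s),s["force"],s["clock"],s["gripper_width"])
m=env.camera_model("wrist"); w=env.camera("wrist"); cv2.imwrite("pics/w4.png",w[:,:,::-1])
for c in blocks(w): print(c[:,0].min(0),c[:,0].max(0),rect(m,c,.054))
E
```

```text
[555.93939001 -33.54184832  40.59245396  91.76710927] [ 0.38838646 -0.38355244 -0.46794981] 8.65 0.0005039103668995136
[ 55 348] [426 369] [537.8 -81.8 196.3  12.8   2. ]
[296 128] [437 288] [ 5.935e+02 -5.000e-01  7.630e+01  5.990e+01 -8.820e+01]
```

View pics/w4.png

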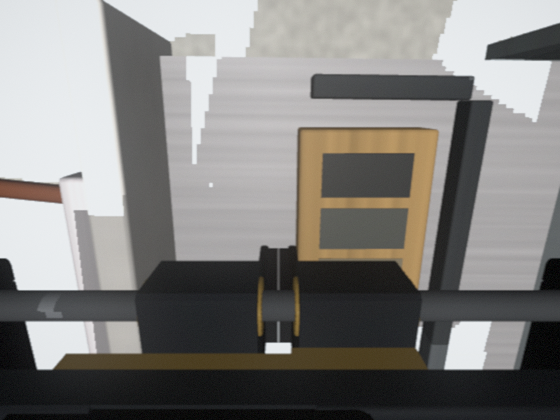

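The closed fingers touch the block's front side near col 297. About 15 mm is left to the rear stop (cols 455–490).

Request:
{"api": "move_arm", "payload": {
  "deltas": [
    {"xyz": [0, 0.003, 0], "yaw": 0},
    {"xyz": [0, 0.003, 0], "yaw": 0},
    {"xyz": [0, 0.003, 0], "yaw": 0},
    {"xyz": [0, 0.003, 0], "yaw": 0},
    {"xyz": [0, 0.001, 0], "yaw": 0}
  ]
}}

```text
clock: 9.17
eef_pos: [0.5692, -0.0332, 0.0406]
orientation: [0.696, 0.718, 0.0, 0.0]
force: [-0.1, -0.2, 0.2]
gripper_width: 0.0006
finger_force: 0.3
```

Request:
{"api": "move_arm", "payload": {
  "deltas": [
    {"xyz": [0, 0.001, 0], "yaw": 0},
    {"xyz": [0, 0.001, 0], "yaw": 0},
    {"xyz": [0, 0, 0], "yaw": 0}
  ]
}}

```text
clock: 9.42
eef_pos: [0.5701, -0.0329, 0.0405]
orientation: [0.696, 0.718, -0.0, -0.0]
force: [-1.0, 0.8, 0.9]
gripper_width: 0.0008
finger_force: 0.5
```

Request:
{"api": "move_arm", "payload": {
  "deltas": [
    {"xyz": [0, 0.001, 0], "yaw": 0},
    {"xyz": [0, 0.001, 0], "yaw": 0},
    {"xyz": [0, 0, 0], "yaw": 0}
  ]
}}

```text
clock: 9.67
eef_pos: [0.571, -0.0326, 0.0404]
orientation: [0.696, 0.718, -0.001, -0.001]
force: [-3.8, -0.6, 1.9]
gripper_width: 0.0002
finger_force: 2.0
```

Request:
{"api": "move_arm", "payload": {
  "deltas": [
    {"xyz": [0, 0.001, 0], "yaw": 0},
    {"xyz": [0, 0.001, 0], "yaw": 0},
    {"xyz": [0, 0, 0], "yaw": 0}
  ]
}}

```text
clock: 9.92
eef_pos: [0.5739, -0.0325, 0.0404]
orientation: [0.696, 0.718, -0.0, -0.001]
force: [-3.7, 1.5, 1.5]
gripper_width: 0.0
finger_force: 2.0
```

It is seated at the rear, with about 4 N of reaction. Now I move to the right end for the side push.

Request:
{"api": "move_arm", "payload": {
  "deltas": [
    {"xyz": [0, -0.006, 0], "yaw": 0},
    {"xyz": [0, -0.006, 0], "yaw": 0},
    {"xyz": [0, 0, -0.025], "yaw": 0},
    {"xyz": [0, 0, -0.03], "yaw": 0},
    {"xyz": [0, 0, -0.025], "yaw": 0}
  ]
}}

```text
clock: 10.33
eef_pos: [0.5631, -0.0338, 0.1217]
orientation: [0.696, 0.718, 0.001, 0.001]
force: [0.5, 0.3, 0.6]
gripper_width: 0.0007
finger_force: 0.0
```

Request:
{"api": "move_arm", "payload": {
  "deltas": [
    {"xyz": [-0.031, 0.0155, 0], "yaw": 0},
    {"xyz": [-0.031, 0.0155, 0], "yaw": 0},
    {"xyz": [-0.031, 0.0155, 0], "yaw": 0},
    {"xyz": [0, 0, 0], "yaw": 0},
    {"xyz": [0, 0, 0], "yaw": 0}
  ]
}}

```text
clock: 10.75
eef_pos: [0.6132, -0.1273, 0.1208]
orientation: [0.697, 0.717, 0.001, 0.002]
force: [-0.8, 0.0, 0.3]
gripper_width: 0.0003
finger_force: 0.0
```

```bash

python3 - <<'E'
from h import *
from station import env
s=env.state(); m=env.camera_model("wrist"); w=env.camera("wrist"); cv2.imwrite("pics/w5.png",w[:,:,::-1])
print(pose(s),s["force"],s["clock"])
for c in blocks(w): print(c[:,0].min(0),c[:,0].max(0),rect(m,c,.054))
E
```

```text
[ 613.18970009 -127.32163415  120.80700645   91.59478295] [-0.79046412  0.03044911  0.28920437] 10.75
[ 55 321] [531 369] [ 625.2 -230.5  379.7   45.5    1.5]
[233   0] [332 187] [613.5 -44.2 113.6  59.4 -88.9]
```

View pics/w5.png

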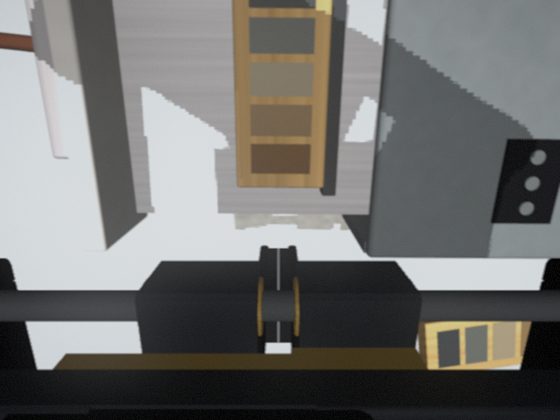

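The block lies against the rear stop (cols 233–332), with its right end at row 187. The fingers are centred behind that end. Descend and push to the side stop.

Request:
{"api": "move_arm", "payload": {
  "deltas": [
    {"xyz": [0, 0, 0.03], "yaw": 0},
    {"xyz": [0, 0, 0.03], "yaw": 0},
    {"xyz": [0, 0, 0.02], "yaw": 0},
    {"xyz": [0.003, 0, 0], "yaw": 0},
    {"xyz": [0.004, 0, 0], "yaw": 0}
  ]
}}

```text
clock: 11.22
eef_pos: [0.61, -0.1163, 0.0396]
orientation: [0.696, 0.718, -0.001, -0.002]
force: [0.4, 0.0, -0.3]
gripper_width: 0.0003
finger_force: 0.0
```

Request:
{"api": "move_arm", "payload": {
  "deltas": [
    {"xyz": [0.004, 0, 0], "yaw": 0},
    {"xyz": [0.003, 0, 0], "yaw": 0},
    {"xyz": [0.003, 0, 0], "yaw": 0},
    {"xyz": [0.003, 0, 0], "yaw": 0},
    {"xyz": [0, 0, 0], "yaw": 0}
  ]
}}

```text
clock: 11.63
eef_pos: [0.6117, -0.1043, 0.0417]
orientation: [0.696, 0.718, 0.001, 0.001]
force: [-0.8, -0.3, 0.1]
gripper_width: 0.0003
finger_force: 0.0
```

```bash

python3 - <<'E'
from h import *
from station import env
s=env.state(); m=env.camera_model("wrist"); w=env.camera("wrist"); cv2.imwrite("pics/w6.png",w[:,:,::-1])
print(pose(s),s["force"],s["clock"])
for c in blocks(w): print(c[:,0].min(0),c[:,0].max(0),rect(m,c,.054))
E
```

```text
[ 611.70894817 -104.29887963   41.68952395   91.80106378] [-0.83777031 -0.26798873  0.11002985] 11.6333
[ 55 348] [426 368] [ 593.7 -153.3  197.8   12.7    1.7]
[213   0] [364 255] [613.4 -39.4 107.7  59.3 -88.7]
```

Request:
{"api": "move_arm", "payload": {
  "deltas": [
    {"xyz": [0.001, 0, 0], "yaw": 0},
    {"xyz": [0.001, 0, 0], "yaw": 0},
    {"xyz": [0.001, 0, 0], "yaw": 0},
    {"xyz": [0, 0, 0], "yaw": 0}
  ]
}}

```text
clock: 12.02
eef_pos: [0.6111, -0.1019, 0.0406]
orientation: [0.696, 0.718, 0.0, 0.0]
force: [0.0, -0.9, -0.0]
gripper_width: 0.0001
finger_force: 0.3
```

Request:
{"api": "move_arm", "payload": {
  "deltas": [
    {"xyz": [0.001, 0, 0], "yaw": 0},
    {"xyz": [0, 0, 0], "yaw": 0},
    {"xyz": [0, 0, 0], "yaw": 0}
  ]
}}

```text
clock: 12.27
eef_pos: [0.6109, -0.1008, 0.0405]
orientation: [0.696, 0.718, 0.0, -0.0]
force: [0.5, -0.1, 0.2]
gripper_width: 0.0006
finger_force: 0.3
```

Request:
{"api": "move_arm", "payload": {
  "deltas": [
    {"xyz": [0.001, 0, 0], "yaw": 0},
    {"xyz": [0, 0, 0], "yaw": 0},
    {"xyz": [0, 0, 0], "yaw": 0}
  ]
}}

```text
clock: 12.52
eef_pos: [0.6109, -0.1005, 0.0405]
orientation: [0.696, 0.718, -0.0, 0.0]
force: [0.1, -4.5, 0.7]
gripper_width: 0.0004
finger_force: 1.9
```

Side contact is at 4.5 N. I back off, rise and look at the corner.

Request:
{"api": "move_arm", "payload": {
  "deltas": [
    {"xyz": [-0.004, 0, 0], "yaw": 0},
    {"xyz": [-0.006, 0, 0], "yaw": 0},
    {"xyz": [0, 0, -0.03], "yaw": 0},
    {"xyz": [0, 0, -0.04], "yaw": 0},
    {"xyz": [0, 0, -0.04], "yaw": 0}
  ]
}}

```text
clock: 12.93
eef_pos: [0.6099, -0.1094, 0.1502]
orientation: [0.696, 0.718, -0.001, -0.002]
force: [1.1, -1.1, -0.2]
gripper_width: 0.0005
finger_force: 0.0
```

Request:
{"api": "move_arm", "payload": {
  "deltas": [
    {"xyz": [0.025, -0.015, 0], "yaw": 0},
    {"xyz": [0.025, -0.015, 0], "yaw": 0},
    {"xyz": [0.025, -0.015, 0], "yaw": 0},
    {"xyz": [0, 0, 0], "yaw": 0},
    {"xyz": [0, 0, 0], "yaw": 0}
  ]
}}

```text
clock: 13.35
eef_pos: [0.5627, -0.0348, 0.1507]
orientation: [0.695, 0.719, -0.0, -0.001]
force: [-0.7, -0.9, 0.6]
gripper_width: 0.0005
finger_force: 0.0
```

```bash

python3 - <<'E'
from h import *
from station import env
s=env.state(); m=env.camera_model("wrist"); w=env.camera("wrist"); cv2.imwrite("pics/w7.png",cv2.resize(w[60:300,200:460,::-1],None,fx=2.4,fy=2.4,interpolation=cv2.INTER_CUBIC))
print(pose(s),s["force"],s["clock"])
for c in blocks(w): print(c[:,0].min(0),c[:,0].max(0),rect(m,c,.054))
t=env.camera("top"); cv2.imwrite("pics/t7.png",t[:,:,::-1])
g=cv2.cvtColor(w,cv2.COLOR_RGB2GRAY); np.save("w7.npy",w)
E
```

```text
[562.70508055 -34.80465384 150.67794325  91.87092237] [-0.66490454 -0.93204331  0.64355285] 13.35
[ 54 348] [425 368] [ 532.1 -176.   341.7   21.8    2. ]
[302 101] [389 261] [612.3 -13.3 127.3  60.5 -88.7]
```

View pics/w7.png

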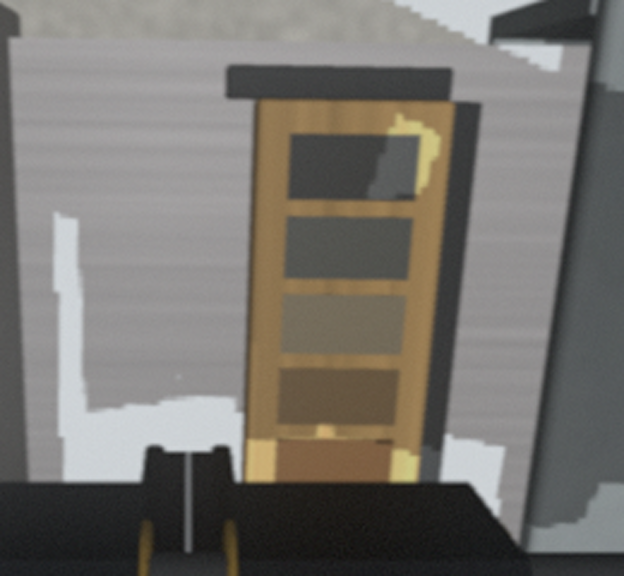

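The block is flush with the side stop (crop row 100) and with the rear stop along its length. I give it one light rear nudge to be sure.

Request:
{"api": "move_arm", "payload": {
  "deltas": [
    {"xyz": [0, -0.008, 0], "yaw": 0},
    {"xyz": [0, 0, 0.035], "yaw": 0},
    {"xyz": [0, 0, 0.035], "yaw": 0},
    {"xyz": [0, 0, 0.025], "yaw": 0},
    {"xyz": [0, 0, 0.015], "yaw": 0}
  ]
}}

```text
clock: 13.87
eef_pos: [0.5542, -0.0371, 0.0376]
orientation: [0.697, 0.717, -0.001, -0.002]
force: [0.9, -0.1, -0.3]
gripper_width: 0.0007
finger_force: 0.0
```

Request:
{"api": "move_arm", "payload": {
  "deltas": [
    {"xyz": [0, 0.004, 0], "yaw": 0},
    {"xyz": [0, 0.004, 0], "yaw": 0},
    {"xyz": [0, 0.004, 0], "yaw": 0},
    {"xyz": [0, 0.003, 0], "yaw": 0},
    {"xyz": [0, 0, 0], "yaw": 0}
  ]
}}

```text
clock: 14.28
eef_pos: [0.5732, -0.0366, 0.0421]
orientation: [0.696, 0.718, 0.001, 0.002]
force: [-0.3, 0.3, -0.6]
gripper_width: 0.0003
finger_force: 0.0
```

Request:
{"api": "move_arm", "payload": {
  "deltas": [
    {"xyz": [0, 0.001, 0], "yaw": 0},
    {"xyz": [0, 0.001, 0], "yaw": 0},
    {"xyz": [0, 0, 0], "yaw": 0}
  ]
}}

```text
clock: 14.53
eef_pos: [0.5733, -0.036, 0.0411]
orientation: [0.696, 0.718, 0.0, 0.0]
force: [0.6, -0.0, -0.4]
gripper_width: 0.0009
finger_force: 0.0
```

Request:
{"api": "move_arm", "payload": {
  "deltas": [
    {"xyz": [0, 0.001, 0], "yaw": 0},
    {"xyz": [0, 0.001, 0], "yaw": 0},
    {"xyz": [0, 0, 0], "yaw": 0}
  ]
}}

```text
clock: 14.78
eef_pos: [0.5738, -0.0357, 0.0405]
orientation: [0.696, 0.718, -0.001, -0.001]
force: [-3.6, -0.2, 1.9]
gripper_width: 0.0005
finger_force: 1.2
```

Seated. I withdraw, go over the panel to the front and get ready to push the pull lip.

Request:
{"api": "move_arm", "payload": {
  "deltas": [
    {"xyz": [0, -0.006, 0], "yaw": 0},
    {"xyz": [0, -0.003, -0.025], "yaw": 0},
    {"xyz": [0, 0, -0.03], "yaw": 0},
    {"xyz": [0, 0, -0.035], "yaw": 0},
    {"xyz": [0.003, -0.03, 0], "yaw": 0}
  ]
}}

```text
clock: 15.2
eef_pos: [0.5469, -0.0369, 0.1371]
orientation: [0.696, 0.718, 0.006, 0.011]
force: [1.8, -1.1, 0.4]
gripper_width: 0.0006
finger_force: 0.0
```

Request:
{"api": "move_arm", "payload": {
  "deltas": [
    {"xyz": [0.003, -0.03, 0], "yaw": 0},
    {"xyz": [0, -0.03, 0], "yaw": 0},
    {"xyz": [0, -0.027, 0], "yaw": 0},
    {"xyz": [0, 0, 0], "yaw": 0},
    {"xyz": [0, 0, 0], "yaw": 0}
  ]
}}

```text
clock: 15.62
eef_pos: [0.4476, -0.0336, 0.1307]
orientation: [0.696, 0.718, 0.0, -0.0]
force: [-0.7, -0.0, 0.5]
gripper_width: 0.0006
finger_force: 0.0
```

Request:
{"api": "move_arm", "payload": {
  "deltas": [
    {"xyz": [0, 0, 0.03], "yaw": 0},
    {"xyz": [0, 0, 0.025], "yaw": 0},
    {"xyz": [0, 0, 0.017], "yaw": 0},
    {"xyz": [0, 0, 0], "yaw": 0}
  ]
}}

```text
clock: 15.95
eef_pos: [0.4492, -0.0339, 0.056]
orientation: [0.696, 0.718, -0.001, -0.001]
force: [-0.4, 0.5, -0.9]
gripper_width: 0.0004
finger_force: 0.0
```

```bash

python3 - <<'E'
from h import *
from station import env
s=env.state(); m=env.camera_model("wrist"); w=env.camera("wrist"); cv2.imwrite("pics/w8.png",w[:,:,::-1])
print(pose(s),s["force"],s["clock"])
E
```

```text
[449.15868077 -33.86861642  56.02102574  91.75421065] [-0.40027924  0.53850831 -0.91420932] 15.95
```

View pics/w8.png

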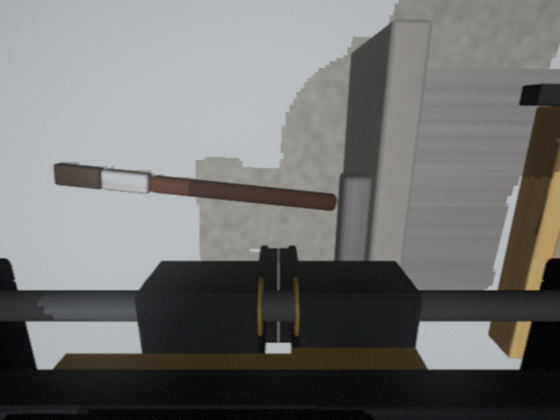

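The fingers stand in front of the pull lip (cols 340–370), clear of the brush, and the block is on the tray at right. Now I push gently.

Request:
{"api": "move_arm", "payload": {
  "deltas": [
    {"xyz": [0, 0.004, 0], "yaw": 0},
    {"xyz": [0, 0.004, 0], "yaw": 0},
    {"xyz": [0, 0.004, 0], "yaw": 0},
    {"xyz": [0, 0.002, 0], "yaw": 0},
    {"xyz": [0, 0.002, 0], "yaw": 0}
  ]
}}

```text
clock: 16.42
eef_pos: [0.466, -0.0335, 0.0594]
orientation: [0.696, 0.718, 0.001, 0.001]
force: [0.2, 0.5, 1.4]
gripper_width: 0.0006
finger_force: 0.0
```

Request:
{"api": "move_arm", "payload": {
  "deltas": [
    {"xyz": [0, 0.0015, 0], "yaw": 0},
    {"xyz": [0, 0.0015, 0], "yaw": 0},
    {"xyz": [0, 0.0015, 0], "yaw": 0},
    {"xyz": [0, 0.0015, 0], "yaw": 0},
    {"xyz": [0, 0.0015, 0], "yaw": 0}
  ]
}}

```text
clock: 16.83
eef_pos: [0.4709, -0.0327, 0.0585]
orientation: [0.696, 0.718, -0.001, -0.001]
force: [-5.0, -0.3, 3.0]
gripper_width: 0.0007
finger_force: 2.3
```

Request:
{"api": "move_arm", "payload": {
  "deltas": [
    {"xyz": [0, 0.0015, 0], "yaw": 0},
    {"xyz": [0, 0.0015, 0], "yaw": 0},
    {"xyz": [0, 0.0015, 0], "yaw": 0},
    {"xyz": [0, 0.0015, 0], "yaw": 0},
    {"xyz": [0, 0.0015, 0], "yaw": 0}
  ]
}}

```text
clock: 17.25
eef_pos: [0.4797, -0.0326, 0.0585]
orientation: [0.696, 0.718, -0.0, -0.0]
force: [-4.4, 0.1, 3.4]
gripper_width: 0.0005
finger_force: 2.2
```

Request:
{"api": "move_arm", "payload": {
  "deltas": [
    {"xyz": [0, 0.002, 0], "yaw": 0},
    {"xyz": [0, 0.003, 0], "yaw": 0},
    {"xyz": [0, 0.004, 0], "yaw": 0},
    {"xyz": [0, 0.004, 0], "yaw": 0},
    {"xyz": [0, 0.004, 0], "yaw": 0}
  ]
}}

```text
clock: 17.67
eef_pos: [0.4972, -0.0323, 0.0585]
orientation: [0.696, 0.718, -0.0, -0.0]
force: [-4.6, 0.3, 2.8]
gripper_width: 0.0004
finger_force: 2.4
```

Request:
{"api": "move_arm", "payload": {
  "deltas": [
    {"xyz": [0, 0.004, 0], "yaw": 0},
    {"xyz": [0, 0.004, 0], "yaw": 0},
    {"xyz": [0, 0.004, 0], "yaw": 0},
    {"xyz": [0, 0.004, 0], "yaw": 0},
    {"xyz": [0, 0.004, 0], "yaw": 0}
  ]
}}

```text
clock: 18.08
eef_pos: [0.5172, -0.0318, 0.0585]
orientation: [0.696, 0.718, -0.0, 0.0]
force: [-5.4, -1.5, 3.0]
gripper_width: 0.0005
finger_force: 2.4
```

Request:
{"api": "move_arm", "payload": {
  "deltas": [
    {"xyz": [0, 0.004, 0], "yaw": 0},
    {"xyz": [0, 0.004, 0], "yaw": 0},
    {"xyz": [0, 0.004, 0], "yaw": 0},
    {"xyz": [0, 0.004, 0], "yaw": 0},
    {"xyz": [0, 0.004, 0], "yaw": 0}
  ]
}}

```text
clock: 18.5
eef_pos: [0.5373, -0.0315, 0.0585]
orientation: [0.696, 0.718, -0.0, 0.0]
force: [-4.0, -2.5, 0.7]
gripper_width: 0.0004
finger_force: 2.4
```

Request:
{"api": "move_arm", "payload": {
  "deltas": [
    {"xyz": [0, 0.004, 0], "yaw": 0},
    {"xyz": [0, 0.004, 0], "yaw": 0},
    {"xyz": [0, 0.004, 0], "yaw": 0},
    {"xyz": [0, 0.004, 0], "yaw": 0},
    {"xyz": [0, 0.004, 0], "yaw": 0}
  ]
}}

```text
clock: 18.92
eef_pos: [0.5573, -0.0311, 0.0585]
orientation: [0.696, 0.718, -0.0, 0.0]
force: [-5.0, -2.9, 0.5]
gripper_width: 0.0001
finger_force: 2.3
```

Request:
{"api": "move_arm", "payload": {
  "deltas": [
    {"xyz": [0, 0.004, 0], "yaw": 0},
    {"xyz": [0, 0.004, 0], "yaw": 0},
    {"xyz": [0, 0.004, 0], "yaw": 0},
    {"xyz": [0, 0.004, 0], "yaw": 0},
    {"xyz": [0, 0.004, 0], "yaw": 0}
  ]
}}

```text
clock: 19.33
eef_pos: [0.5773, -0.0306, 0.0585]
orientation: [0.696, 0.718, -0.0, 0.001]
force: [-5.3, -4.3, 0.9]
gripper_width: 0.0003
finger_force: 2.3
```

Request:
{"api": "move_arm", "payload": {
  "deltas": [
    {"xyz": [0, 0.004, 0], "yaw": 0},
    {"xyz": [0, 0.003, 0], "yaw": 0},
    {"xyz": [0, 0.003, 0], "yaw": 0},
    {"xyz": [0, 0.002, 0], "yaw": 0},
    {"xyz": [0, 0.002, 0], "yaw": 0}
  ]
}}

```text
clock: 19.75
eef_pos: [0.5913, -0.0301, 0.0585]
orientation: [0.696, 0.718, -0.0, 0.0]
force: [-4.7, -3.5, 0.5]
gripper_width: 0.0005
finger_force: 2.2
```

Request:
{"api": "move_arm", "payload": {
  "deltas": [
    {"xyz": [0, 0.003, 0], "yaw": 0},
    {"xyz": [0, 0.003, 0], "yaw": 0},
    {"xyz": [0, 0.003, 0], "yaw": 0},
    {"xyz": [0, 0.003, 0], "yaw": 0},
    {"xyz": [0, 0.003, 0], "yaw": 0}
  ]
}}

```text
clock: 20.17
eef_pos: [0.6061, -0.0297, 0.0585]
orientation: [0.696, 0.718, -0.0, 0.0]
force: [-4.4, -4.1, 0.6]
gripper_width: 0.0005
finger_force: 2.2
```

Request:
{"api": "move_arm", "payload": {
  "deltas": [
    {"xyz": [0, 0.002, 0], "yaw": 0},
    {"xyz": [0, 0.002, 0], "yaw": 0},
    {"xyz": [0, 0.002, 0], "yaw": 0},
    {"xyz": [0, 0.002, 0], "yaw": 0},
    {"xyz": [0, 0.002, 0], "yaw": 0}
  ]
}}

```text
clock: 20.58
eef_pos: [0.6161, -0.0293, 0.0585]
orientation: [0.696, 0.718, -0.0, 0.0]
force: [-4.0, -3.7, -0.5]
gripper_width: 0.0005
finger_force: 2.2
```

Request:
{"api": "move_arm", "payload": {
  "deltas": [
    {"xyz": [0, 0.0015, 0], "yaw": 0},
    {"xyz": [0, 0.0015, 0], "yaw": 0},
    {"xyz": [0, 0.0015, 0], "yaw": 0},
    {"xyz": [0, 0.0015, 0], "yaw": 0}
  ]
}}

```text
clock: 20.92
eef_pos: [0.6193, -0.0292, 0.0585]
orientation: [0.696, 0.718, -0.002, -0.002]
force: [-10.7, -5.0, 8.1]
gripper_width: 0.0004
finger_force: 5.6
```

Request:
{"api": "move_arm", "payload": {
  "deltas": [
    {"xyz": [0, 0.0015, 0], "yaw": 0},
    {"xyz": [0, 0.0015, 0], "yaw": 0},
    {"xyz": [0, 0, 0], "yaw": 0}
  ]
}}

```text
clock: 21.17
eef_pos: [0.6208, -0.0292, 0.0585]
orientation: [0.696, 0.718, -0.004, -0.003]
force: [-11.0, -5.8, 7.1]
gripper_width: 0.0004
finger_force: 6.0
```

Request:
{"api": "move_arm", "payload": {
  "deltas": [
    {"xyz": [0, 0.001, 0], "yaw": 0},
    {"xyz": [0, 0.001, 0], "yaw": 0},
    {"xyz": [0, 0.001, 0], "yaw": 0},
    {"xyz": [0, 0, 0], "yaw": 0}
  ]
}}

```text
clock: 21.5
eef_pos: [0.6223, -0.0291, 0.0585]
orientation: [0.696, 0.718, -0.005, -0.004]
force: [-14.2, -5.8, 8.3]
gripper_width: 0.0008
finger_force: 7.3
```

Request:
{"api": "move_arm", "payload": {
  "deltas": [
    {"xyz": [0, 0.001, 0], "yaw": 0},
    {"xyz": [0, 0.001, 0], "yaw": 0},
    {"xyz": [0, 0.001, 0], "yaw": 0},
    {"xyz": [0, 0, 0], "yaw": 0}
  ]
}}

```text
clock: 21.83
eef_pos: [0.6271, -0.029, 0.0585]
orientation: [0.696, 0.718, -0.003, -0.003]
force: [-10.1, -5.5, 4.8]
gripper_width: 0.0007
finger_force: 5.1
```

Request:
{"api": "move_arm", "payload": {
  "deltas": [
    {"xyz": [0, 0.001, 0], "yaw": 0},
    {"xyz": [0, 0.001, 0], "yaw": 0},
    {"xyz": [0, 0, 0], "yaw": 0}
  ]
}}

```text
clock: 22.08
eef_pos: [0.6318, -0.0289, 0.0584]
orientation: [0.696, 0.718, -0.001, -0.001]
force: [-6.2, -3.9, 2.5]
gripper_width: 0.0004
finger_force: 3.3
```

Request:
{"api": "move_arm", "payload": {
  "deltas": [
    {"xyz": [0, 0.001, 0], "yaw": 0},
    {"xyz": [0, 0.001, 0], "yaw": 0},
    {"xyz": [0, 0, 0], "yaw": 0}
  ]
}}

```text
clock: 22.33
eef_pos: [0.6317, -0.0289, 0.0584]
orientation: [0.696, 0.718, -0.003, -0.002]
force: [-10.0, -5.5, 5.0]
gripper_width: 0.0003
finger_force: 5.3
```

Request:
{"api": "move_arm", "payload": {
  "deltas": [
    {"xyz": [0, 0.001, 0], "yaw": 0},
    {"xyz": [0, 0.001, 0], "yaw": 0},
    {"xyz": [0, 0.001, 0], "yaw": 0},
    {"xyz": [0, 0, 0], "yaw": 0}
  ]
}}

```text
clock: 22.67
eef_pos: [0.6317, -0.0288, 0.0585]
orientation: [0.696, 0.718, -0.005, -0.005]
force: [-14.8, -6.3, 10.3]
gripper_width: 0.0004
finger_force: 8.1
```

Request:
{"api": "move_arm", "payload": {
  "deltas": [
    {"xyz": [0, -0.003, 0], "yaw": 0},
    {"xyz": [0, -0.004, 0], "yaw": 0},
    {"xyz": [0, -0.01, 0], "yaw": 0},
    {"xyz": [0, -0.025, 0], "yaw": 0},
    {"xyz": [0, -0.025, 0], "yaw": 0}
  ]
}}

```text
clock: 23.08
eef_pos: [0.5741, -0.0303, 0.0592]
orientation: [0.696, 0.718, 0.003, 0.003]
force: [0.3, 0.9, -0.7]
gripper_width: 0.0007
finger_force: 0.0
```

Request:
{"api": "move_arm", "payload": {
  "deltas": [
    {"xyz": [0, -0.03, -0.02], "yaw": 0},
    {"xyz": [0, -0.03, -0.03], "yaw": 0},
    {"xyz": [0, -0.03, -0.03], "yaw": 0},
    {"xyz": [0, 0, -0.03], "yaw": 0},
    {"xyz": [0, 0, 0], "yaw": 0}
  ]
}}

```text
clock: 23.5
eef_pos: [0.4859, -0.0334, 0.1728]
orientation: [0.696, 0.718, 0.004, 0.006]
force: [1.8, -0.3, -0.3]
gripper_width: 0.0001
finger_force: 0.0
```

```bash

python3 - <<'E'
from h import *
from station import env
s=env.state(); print(pose(s),s["force"],s["clock"])
t=env.camera("top"); c=env.camera("scene")
a=cv2.resize(t[40:330,90:450],None,fx=1.1,fy=1.1); b=cv2.resize(c[130:380,130:450],None,fx=1.2,fy=1.276)
h=min(len(a),len(b)); cv2.imwrite("pics/end.png",np.hstack([a[:h],b[:h]])[:,:,::-1]); print(a.shape,b.shape)
E
```

```text
[485.90188472 -33.44324073 172.81594337  91.72430715] [ 1.84167002 -0.33613535 -0.26250387] 23.5
(319, 396, 3) (319, 384, 3)
```

View pics/end.png

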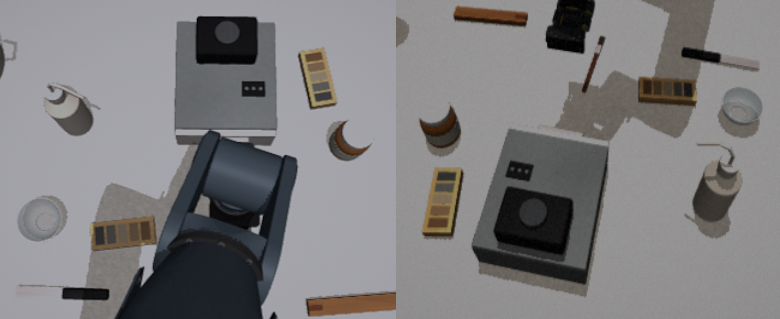

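The drawer is fully shut (panel flush at the mouth), the bystanders are unmoved and the arm is clear, so I hand in.

```bash
python3 -c "
from station import env
print(env.finish_job())"
```

```text
the job is handed in; nothing more can be done
None
```

The sample block is in the drawer, chips up and seated against both stops when I let go of it; the drawer is pushed home past its detent, and the job was handed in at about 24 s (I could not see the block again once the drawer was shut).

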